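Set and lock the vacuum regulator of a bench pump

TASK

Set the vacuum pump to the marked vacuum: turn its big black knob clockwise, still pushed in, until the pointer stands at the steel marker tab on the scale, then pull the knob straight up to its stop so that it locks there, and let go. Its locking teeth seldom line up at once: if it will not come up, do not force it (30 N on the teeth spoils them) but keep a light pull and ease it a few degrees to and fro until it slips up. Leave the marker tab and everything standing round the pump as they are.

Things in the scene. Friction and masses are not known exactly. Their poses are not given: they have to be found in the camera images.
- pump: bench vacuum pump, fixed, white housing, grey top, 170 (x) x 260 (y) x 80 mm high; origin under its centre. The regulator's upright axis is at x -12, y +55 mm: round aluminium scale plate 112 mm across (top at 83 mm), on it the dial and knob. 128 mm from that axis lies a round gauge, face up, 74 mm across (top at 92 mm; its needle follows the dial) and near it a small bleed screw (top at 96 mm)
- knob: big round fluted black knob, 58 mm across over the flutes, 36 mm high, turning about the vertical; origin on its axis at its underside, 90 mm above the bench when pushed in. It turns the dial with it. It slides 9 mm straight up to a stop and stays where it is left (friction 5 N, weight 1 N)
- knob_top (a point): centre of the knob's top face, on its axis, 36 mm above the knob's origin
- dial (a joint): angle of dial, pointer and knob, rad: 0 at the scale's zero stop, grows clockwise seen from above, end stop at 4.71; friction 0.1 N m. The dial is a black skirt 72 mm across under the knob, top at 88 mm
- pointer (a point): tip of the pointer of the dial (black arm with a white line), 44 mm from the axis, 88 mm above the bench
- mark (a point): inner tip of the marker tab, a steel clip 10 x 7 x 6 mm on the rim of the scale plate (top at 89 mm); the tip is 44 mm from the axis, 87 mm above the bench. At the start it is 0.43 to 1.47 rad clockwise of the pointer. The pointer is at the mark when the two tips meet, seen from above. Stiff to turn; to be left where it is
- bonnet: fixed neck hidden inside the knob, origin on its axis, 83 mm above the bench. Two lugs in the knob meet its ring of square teeth after 3 mm of lift and pass only where they face a gap. Gaps come every 12 degrees, with about 2.5 degrees of play; where they lie differs from pump to pump and cannot be seen or read from any pose. Beyond 3 mm the teeth hold the knob against turning
- tube_rack: clear rack with sample tubes, 66 x 205 x 61 mm, loose, behind the pump; origin under its centre
- tip_box: red box of pipette tips, 85 x 122 x 64 mm, loose, to the right of the pump; origin under its centre
- waste_bottle: glass bottle 86 mm across, 165 mm high, loose, to the left of the pump; origin under its centre
- beaker: glass beaker 66 mm across, 85 mm high, loose, to the left of the pump; origin under its centre
- pen: white marker pen, 124 mm long, 14 mm thick, lying in front of the pump; origin under its middle
- timer: white lab timer, 62 x 62 x 18 mm, lying in front of the pump; origin under its centre
- reagent: small amber jar 52 mm across, 85 mm high, loose, behind the pump to the right; origin under its centre

How it is judged:
On the way, in this order (a step that is already met when the one before it is completed fails the run):
1. the pointer is turned to the marker tab (within 9 mm, about 12 degrees) with the knob still pushed in (horizontal distance between pointer and mark below 0.009 m and z of knob in the frame of bonnet below 0.0095 m), for 0.2 s.
2. the knob is pulled out to lock (at least 7.5 mm of its 9 mm), the pointer still at the marker tab (horizontal distance between pointer and mark below 0.009 m and z of knob in the frame of bonnet above 0.0145 m), for 0.2 s.
At the end, for the whole second after the job is handed in: the pointer tip is within 9 mm (about 12 degrees) of the marker tab's tip, the knob stands at least 7.5 mm of its 9 mm out, so that its teeth lock it, and it is released and at rest (all of step 2 and linear speed of knob below 0.01 m/s); the robot touches nothing.
It fails at once if more than 30 N on the locking teeth (contact force between knob and bonnet above 30 N).
It fails at once if the marker tab is shifted by more than 3 mm (distance of mark from where it was at the start of the episode above 0.003 m).
It fails at once if something standing round the pump is shifted by more than 15 mm (distance of any of tube_rack, tip_box, waste_bottle, beaker, pen, timer, reagent from where it was at the start of the episode above 0.015 m).
It also fails if it takes over 51 s, if anything falls off the work surface, if the arm or the gripper's body presses on something with over 40 N, if the wrist force passes 120 N, or if a joint passes its speed limit or range.

ROBOT

A 6-joint arm with a two-finger parallel gripper is mounted at the origin on the work surface. World frame = base frame: x ahead of the robot, y to its left, z up, the work surface at z = 0. Lengths are in m, angles in rad, forces in N, time in s.
With the tool pointing down it reaches from about 0.3 to 0.875 m from the base axis. Payload 6.4 kg.
Tool frame: the origin (TCP) lies between the finger pads; the fingertips stand 19 mm ahead of it and the grasp point (between the pads) is the TCP (ctrl.tips_ahead is the z of the fingertips in the tool frame, in m); z points along the fingers, y is the line along which they close (so a half turn about z gives the same grasp; the last joint's range is limited). The gripper opens to 85 mm and grips with 20 to 120 N. Pads are 22 mm wide; open, the fingers measure 114 mm over their backs; the gripper's body (76 mm by 85 mm) begins 54 mm behind the grasp point. The pads swing forward as they close: fully open they stand 13 mm farther back than shut.
Start: joints at [-1.331, 0.181, 1.607, -0, 1.354, -0.206], TCP at [0.248, -0.519, 0.25] pointing down, gripper open.
Joint ranges: [-2.99, 2.99], [-0.89, 2.07], [0.3, 2.58], [-1.14, 4.28], [0, 2.63], [-3.12, 3.12]. Speed limits (rad/s): [2.57, 2.57, 3.01, 3.14, 3.14, 3.14].

INTERFACE

Orientations are given as a unit quaternion [w, x, y, z].
In Python, from bench import readout, vision, ctrl gives the robot as it stands.
- The arm moves only by the tool play_rows, never from a script. Its arguments are lists of equal length, an entry for each row: "xyz": the shift along the tool's x, y, z in mm, a list of three; "rot": the turn, a rotation vector about the tool's x, y, z in rad, a list of three; "grip": the opening, from 0 (shut) to 1 (fully open). In form: {"xyz": [[x, y, z], ...], "rot": [[rx, ry, rz], ...], "grip": [grip, ...]}. A call has exactly 10 rows; each row is the pose to reach, as a shift and turn from the pose commanded when the call began, along the tool's axes at that moment; what a row does not reach only later rows make up. A row lasts 1/8 s, in which the tool goes at most 62.5 mm and 10.7 degrees, less where a joint would pass 70% of its speed; a pose out of reach is approached as far as the arm can. A call with a gripper value outside its range is refused whole. The fingers move at their own pace and stop on an object; the grip force is fixed at half the most. Time passes only in rows, so rows that repeat a pose let the fingers close, or fill a call up. It gives the time, the measured TCP pose, the force, the opening and the grip force at its end, in the units of the state.
- readout.get_obs(): the state, without advancing time (a new reading comes with each control period).
- vision.camera(name): name is "side" or "top"; returns a dict with "color" (420x560x3 uint8, red, green, blue), "depth" (420x560 float32, m along the optical axis (not along the pixel's ray), 0 where there is no reading), "camera_matrix" (3x3 intrinsics, pixels), "k1" (the pictures are not rectified: a ray, as slopes to the right and down, at radius r is drawn at 1 + k1 r^2 times it, then the intrinsics apply), "extrinsics" (4x4, takes a point from camera to world coordinates). Camera axes: x right, y down, z forward; pixel columns grow to the right and rows downward; lengths in m; the calibration is good to about 2 mm. A picture is of the moment at which its call begins.
- ctrl.hand_in(): hands the job in; it is judged then, once.
The state is a dict: "time_s": time; "q": joint angles; "dq": joint speeds; "joint_efforts": joint torques, N m; "eef_pos": TCP position; "eef_rot": TCP orientation; "wrist_force": force on the tool from outside, world axes, zero at the start; "torque": the same for the moment, N m; "opening": opening from 0.0 (shut) to 1.0 (fully open); "grasp_force": force on a finger pad.
Only numpy, scipy, OpenCV 4.12 (cv2) and the standard library are available. Lean on these libraries where they do the work, as an engineer would, in place of code of your own. Each camera call takes 0.05 s, during which the arm holds its last target. There are 200 camera calls.

## Working session

There is one attempt and no reset: what is moved stays moved. The work goes in short steps, Python scripts to look and compute and a tool call to move; the robot and the scene stay as the last step left them, time stands still between calls to the robot, and variables do not carry over. Pictures are saved under pics/ and viewed, at most 10 in all, crops included, and the job is handed in when it is done.

Besides the shell and the picture viewer there is one more tool, called in YAML: its name, and indented under it one key for each argument. play_rows: Moves the arm, as the interface text tells. Its arguments: {"type":"object","properties":{"xyz":{"type":"array","items":{"type":"array","items":{"type":"number"}}},"rot":{"type":"array","items":{"type":"array","items":{"type":"number"}}},"grip":{"type":"array","items":{"type":"number"}}},"required":["xyz","rot","grip"]}

```bash
mkdir -p pics; ls; cat > h.py <<'E'
import numpy as np, cv2
from bench import readout, vision, ctrl
def px2plane(c,uv,z):
    K=c["camera_matrix"];T=np.array(c["extrinsics"])
    uv=np.atleast_2d(np.array(uv,float))
    p=cv2.undistortPoints(uv.reshape(-1,1,2),K,np.array([c["k1"],0,0,0,0.])).reshape(-1,2)
    d=np.c_[p,np.ones(len(p))]@T[:3,:3].T; o=T[:3,3]
    return o+d*((z-o[2])/d[:,2])[:,None]
def world2px(c,P):
    T=np.linalg.inv(np.array(c["extrinsics"]))
    return cv2.projectPoints(np.atleast_2d(np.array(P,float)),cv2.Rodrigues(T[:3,:3])[0],T[:3,3],c["camera_matrix"],np.array([c["k1"],0,0,0,0.]))[0].reshape(-1,2)
E
python3 - <<'E'
from h import *
import pickle
for n in("top","side"):
    c=vision.camera(n); cv2.imwrite(f"pics/{n}0.png",c["color"][:,:,::-1]); print(n,c["camera_matrix"],c["k1"],c["extrinsics"])
    pickle.dump(c,open(n+".pkl","wb"))
print(readout.get_obs())
E
```

```text
pics
top [[396.42259507   0.         284.20866804]
 [  0.         396.42259507 211.30073397]
 [  0.           0.           1.        ]] -0.009554565282333356 [[-4.19638382e-03 -9.94008187e-01  1.09225065e-01  4.74203447e-01]
 [-9.99255129e-01 -2.18661104e-05 -3.85899805e-02  5.95293264e-02]
 [ 3.83611449e-02 -1.09305645e-01 -9.93267687e-01  1.09632223e+00]
 [ 0.00000000e+00  0.00000000e+00  0.00000000e+00  1.00000000e+00]]
side [[394.93682235   0.         274.64700078]
 [  0.         394.93682235 210.84287345]
 [  0.           0.           1.        ]] 0.006908976530282441 [[-0.87915988 -0.30568735  0.36555868  0.21844584]
 [-0.47637771  0.58299144 -0.65816811  0.64790454]
 [-0.01192392 -0.752779   -0.65816532  0.70831864]
 [ 0.          0.          0.          1.        ]]
{'time_s': 0.1, 'q': array([-1.33128975e+00,  1.81463188e-01,  1.60789357e+00,  3.56426579e-05,
        1.35378708e+00, -2.06309089e-01]), 'dq': array([ 0.00080955, -0.00130704, -0.00177405, -0.00047365,  0.0006927 ,
       -0.00080907]), 'joint_efforts': array([-3.50043474e-04, -4.45879412e+01, -3.52238953e+01, -3.64181715e-04,
        4.13439557e-03, -4.43972692e-05]), 'eef_pos': array([ 0.24784727, -0.5183389 ,  0.24948319]), 'eef_rot': array([-7.75775151e-04,  9.75259307e-01,  2.21062620e-01,  4.52468487e-06]), 'wrist_force': array([ 0.24846593, -0.23561347, -0.38099656]), 'torque': array([-0.02069256,  0.05619893,  0.01133199]), 'grasp_force': 0.0, 'opening': 0.9996756615295455}
```

View pics/top0.png

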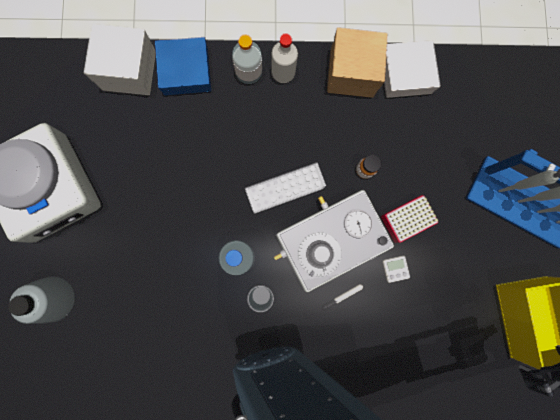

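View pics/side0.png

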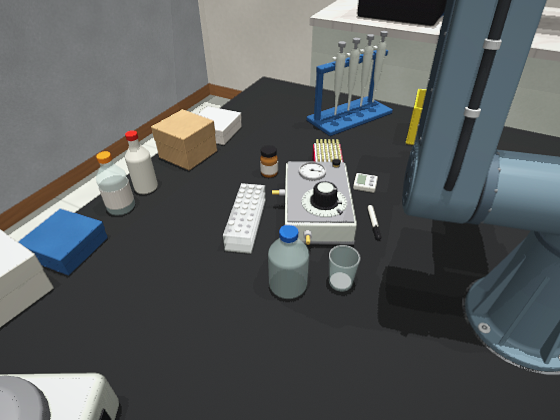

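The top view shows the pump at about (335,240), the knob at (320,253) and the gauge at (357,224). In the side view the knob is at (325,192). I'll zoom in on both.

```bash
python3 - <<'E'
import pickle,cv2,numpy as np
a=pickle.load(open("top.pkl","rb"))["color"][215:285,280:360]
b=pickle.load(open("side.pkl","rb"))["color"][165:225,290:360]
f=lambda i:cv2.resize(i,(400*1,int(i.shape[0]*400/i.shape[1])),interpolation=cv2.INTER_CUBIC)
A,B=f(a),f(b)
h=max(A.shape[0],B.shape[0]);o=np.zeros((h,800,3),np.uint8);o[:A.shape[0],:400]=A;o[:B.shape[0],400:]=B
cv2.imwrite("pics/z0.png",o[:,:,::-1])
E
```

```text
(no output)
```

View pics/z0.png

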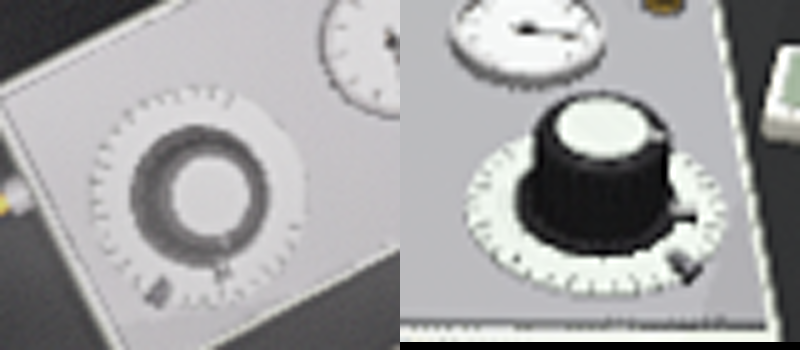

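The left crop (top view) shows the pointer tip at about full-frame (324.6,270) and the marker tab at (312,273). The right crop (side view) shows the pointer at (341,202) and the tab at (339,211). The tab is about 35° clockwise of the pointer.

```bash
python3 - <<'E'
from h import *
import pickle
T=pickle.load(open("top.pkl","rb"));S=pickle.load(open("side.pkl","rb"))
P=lambda c,u,z:px2plane(c,u,z)[0].round(4)
# rim extents
L=[298,254],[341,254],[320,232],[319.5,276]
cs=px2plane(T,L,.083);print("plate pts",cs.round(4)); 
print("plate c top",((cs[0]+cs[1])/2)[:2],((cs[2]+cs[3])/2)[:2])
def blob(c,box,z,th):
    x0,y0,x1,y1=box;g=cv2.cvtColor(c["color"],cv2.COLOR_RGB2GRAY)[y0:y1,x0:x1]
    n,l,st,ce=cv2.connectedComponentsWithStats((g>th).astype(np.uint8))
    for i in range(1,n):
        if st[i,4]>30: print(th,st[i],ce[i]+[x0,y0],P(c,ce[i]+[x0,y0],z))
blob(T,(310,243,333,265),.126,130);blob(T,(310,243,333,265),.126,150)
blob(S,(310,175,345,200),.126,150)
print("gauge",P(T,[357.5,223.5],.092),P(S,[290+127/5.714,165+28/5.714],.092))
print("ptr",P(T,[324.6,270],.088),P(S,[341.3,202.1],.088))
print("mark",P(T,[312,273],.089),P(S,[338.9,210.6],.089))
d=T["depth"];print(d[250:258:3,316:328:3])
E
```

```text
plate pts [[ 0.4762 -0.0145  0.083 ]
 [ 0.4757 -0.1248  0.083 ]
 [ 0.5322 -0.0716  0.083 ]
 [ 0.4205 -0.0688  0.083 ]]
plate c top [ 0.47598581 -0.06964931] [ 0.47631679 -0.07017921]
130 [  4   2  16  19 228] [321.51754386 253.89035088] [ 0.4762 -0.069   0.126 ]
150 [  4   3  16  17 211] [321.55450237 253.60663507] [ 0.4768 -0.0691  0.126 ]
150 [ 0  0 13  4 34] [315.05882353 175.94117647] [ 0.5157 -0.097   0.126 ]
150 [  0   0  35  25 368] [332.24728261 184.24184783] [ 0.465  -0.0851  0.126 ]
150 [  7   7  19  11 135] [325.21481481 186.98518519] [ 0.4758 -0.0673  0.126 ]
gauge [ 0.5532 -0.1672  0.092 ] [ 0.551  -0.1621  0.092 ]
ptr [ 0.4357 -0.0813  0.088 ] [ 0.4344 -0.0765  0.088 ]
mark [ 0.4284 -0.0491  0.089 ] [ 0.4276 -0.0431  0.089 ]
[[0.969129   0.97095996 0.97319406 0.9708229 ]
 [0.96746606 0.9648803  0.9691468  0.9703096 ]
 [0.9661035  0.96812916 0.9705783  0.97069865]]
```

play_rows:
  xyz:
    - [50, -38, 5]
    - [100, -77, 10]
    - [150, -115, 18]
    - [200, -154, 25]
    - [250, -192, 32]
    - [300, -230, 40]
    - [350, -269, 50]
    - [400, -307, 60]
    - [400, -307, 70]
    - [400, -307, 75]
  rot:
    - [0, 0, 0]
    - [0, 0, 0]
    - [0, 0, 0]
    - [0, 0, 0]
    - [0, 0, 0]
    - [0, 0, 0]
    - [0, 0, 0]
    - [0, 0, 0]
    - [0, 0, 0]
    - [0, 0, 0]
  grip: [1, 1, 1, 1, 1, 1, 1, 1, 1, 1]

```text
time_s: 1.35
eef_pos: [0.4759, -0.0687, 0.1742]
eef_rot: [-0.0, 0.975, 0.222, -0.001]
wrist_force: [0.6, -0.5, -0.3]
opening: 0.999
grasp_force: 0.0
```

```bash
python3 - <<'E'
from h import *
c=vision.camera("side");i=c["color"][120:240,250:400]
cv2.imwrite("pics/s1.png",cv2.resize(i,(750,600),interpolation=cv2.INTER_CUBIC)[:,:,::-1])
o=readout.get_obs();print(o["time_s"],o["q"],o["eef_pos"],o["eef_rot"],o["wrist_force"],o["torque"])
E
```

```text
1.4 [-3.92534362e-01  5.66074515e-02  1.90957071e+00 -5.16932004e-04
  1.17765506e+00  7.32450818e-01] [ 0.47556009 -0.06954956  0.17393013] [-4.51906278e-04  9.75236656e-01  2.21160920e-01 -1.05249990e-03] [-0.69436966 -0.13129953  0.05280201] [-0.02191401  0.05393079  0.01497472]
```

View pics/s1.png

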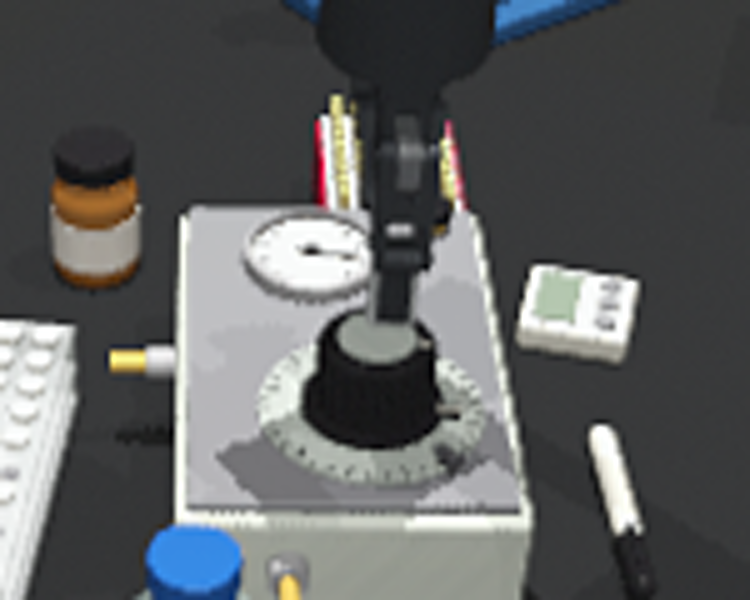

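The gripper is centred over the knob: the near finger is at crop (390,290) and the pointer at (455,410), with the tab at (450,460). Next I descend and close.

play_rows:
  xyz:
    - [0, 0, 20]
    - [0, 0, 40]
    - [0, 0, 55]
    - [0, 0, 61]
    - [0, 0, 61]
    - [0, 0, 61]
    - [0, 0, 61]
    - [0, 0, 61]
    - [0, 0, 61]
    - [0, 0, 61]
  rot:
    - [0, 0, 0]
    - [0, 0, 0]
    - [0, 0, 0]
    - [0, 0, 0]
    - [0, 0, 0]
    - [0, 0, 0]
    - [0, 0, 0]
    - [0, 0, 0]
    - [0, 0, 0]
    - [0, 0, 0]
  grip: [1, 1, 1, 1, 0.9, 0.8, 0.5, 0.3, 0.3, 0.3]

```text
time_s: 2.65
eef_pos: [0.4762, -0.0679, 0.1154]
eef_rot: [-0.001, 0.975, 0.221, -0.0]
wrist_force: [-5.3, 7.4, 10.3]
opening: 0.647
grasp_force: 61.9
```

play_rows:
  xyz:
    - [0, 0, 0]
    - [0, 0, 0]
    - [0, 0, 0]
    - [0, 0, 0]
    - [0, 0, 0]
    - [0, 0, 0]
    - [0, 0, 0]
    - [0, 0, 0]
    - [0, 0, 0]
    - [0, 0, 0]
  rot:
    - [0, 0, 0.08]
    - [0, 0, 0.16]
    - [0, 0, 0.24]
    - [0, 0, 0.32]
    - [0, 0, 0.4]
    - [0, 0, 0.48]
    - [0, 0, 0.56]
    - [0, 0, 0.62]
    - [0, 0, 0.66]
    - [0, 0, 0.66]
  grip: [0.3, 0.3, 0.3, 0.3, 0.3, 0.3, 0.3, 0.3, 0.3, 0.3]

```text
time_s: 3.9
eef_pos: [0.4763, -0.068, 0.1155]
eef_rot: [-0.001, 0.994, -0.107, -0.0]
wrist_force: [-4.6, 6.1, 10.9]
opening: 0.645
grasp_force: 61.9
```

```bash
python3 - <<'E'
from h import *
c=vision.camera("side");i=c["color"][165:225,290:360]
t=vision.camera("top")["color"][225:285,285:355]
f=lambda i:cv2.resize(i,(400,343),interpolation=cv2.INTER_CUBIC)
cv2.imwrite("pics/s2.png",np.hstack([f(t),f(i)])[:,:,::-1])
o=readout.get_obs();print(o["time_s"],o["q"],o["eef_pos"],o["eef_rot"],o["wrist_force"],o["torque"])
E
```

```text
4.0 [-3.90265115e-01  1.46819599e-01  1.94819007e+00  1.83642590e-03
  1.04804491e+00  1.39342683e+00] [ 0.47621956 -0.06800625  0.11544359] [-9.68120337e-04  9.94290326e-01 -1.06703236e-01 -4.79033949e-04] [-5.0231466   7.06419031 10.85628877] [ 1.10520659  0.82274565 -0.07259259]
```

View pics/s2.png

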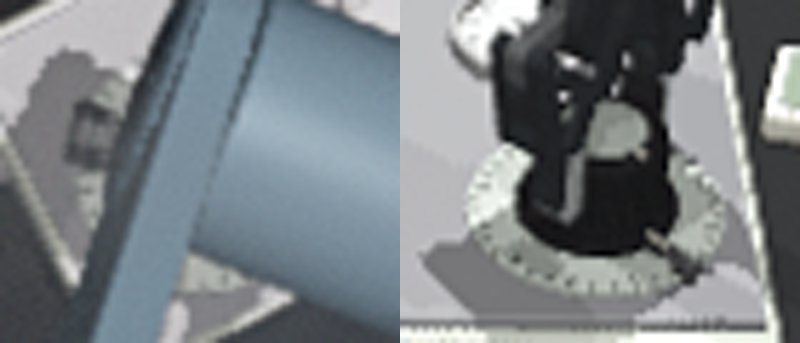

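The side view (right half) shows the pointer's white line at (650–672, 235–252), running straight into the tab at (690,268). It is aligned, so I start a light lift.

```bash
python3 - <<'E'
from h import *
import pickle
S=pickle.load(open("side.pkl","rb"))
for n,u in(("root",(650,235)),("tip",(672,252)),("tab",(690,268))):
    p=px2plane(S,[290+(u[0]-400)/5.714,165+u[1]/5.714],.088)[0]-[0.4758,-0.0673,0]
    print(n,np.hypot(*p[:2]),np.degrees(np.arctan2(p[1],p[0])))
E
```

```text
root 0.03369115549557557 156.45250161244985
tip 0.04731030886896728 155.78383613214012
tab 0.05923460747282601 154.5797280320502
```

play_rows:
  xyz:
    - [0, 0, -0.5]
    - [0, 0, -1]
    - [0, 0, -1.5]
    - [0, 0, -2]
    - [0, 0, -2.3]
    - [0, 0, -2.6]
    - [0, 0, -2.8]
    - [0, 0, -2.8]
    - [0, 0, -2.8]
    - [0, 0, -2.8]
  rot:
    - [0, 0, 0]
    - [0, 0, 0]
    - [0, 0, 0]
    - [0, 0, 0]
    - [0, 0, 0]
    - [0, 0, 0]
    - [0, 0, 0]
    - [0, 0, 0]
    - [0, 0, 0]
    - [0, 0, 0]
  grip: [0.3, 0.3, 0.3, 0.3, 0.3, 0.3, 0.3, 0.3, 0.3, 0.3]

```text
time_s: 5.25
eef_pos: [0.4761, -0.068, 0.1165]
eef_rot: [-0.001, 0.994, -0.107, -0.0]
wrist_force: [1.4, 5.3, -5.4]
opening: 0.643
grasp_force: 64.3
```

Pointer and tab are within about 2°. The arm yields about 9 N/mm and the knob now slides at its 6 N friction. I continue up to the teeth.

play_rows:
  xyz:
    - [0, 0, -0.5]
    - [0, 0, -1]
    - [0, 0, -1.5]
    - [0, 0, -2]
    - [0, 0, -2.3]
    - [0, 0, -2.6]
    - [0, 0, -2.8]
    - [0, 0, -2.8]
    - [0, 0, -2.8]
    - [0, 0, -2.8]
  rot:
    - [0, 0, 0]
    - [0, 0, 0]
    - [0, 0, 0]
    - [0, 0, 0]
    - [0, 0, 0]
    - [0, 0, 0]
    - [0, 0, 0]
    - [0, 0, 0]
    - [0, 0, 0]
    - [0, 0, 0]
  grip: [0.3, 0.3, 0.3, 0.3, 0.3, 0.3, 0.3, 0.3, 0.3, 0.3]

```text
time_s: 6.5
eef_pos: [0.476, -0.068, 0.1189]
eef_rot: [-0.001, 0.994, -0.107, -0.001]
wrist_force: [3.0, 4.6, -9.4]
opening: 0.643
grasp_force: 65.2
```

play_rows:
  xyz:
    - [0, 0, -0.3]
    - [0, 0, -0.6]
    - [0, 0, -0.6]
    - [0, 0, -0.6]
    - [0, 0, -0.6]
    - [0, 0, -0.6]
    - [0, 0, -0.6]
    - [0, 0, -0.6]
    - [0, 0, -0.6]
    - [0, 0, -0.6]
  rot:
    - [0, 0, 0]
    - [0, 0, 0]
    - [0, 0, 0.005]
    - [0, 0, 0.01]
    - [0, 0, 0.015]
    - [0, 0, 0.02]
    - [0, 0, 0.025]
    - [0, 0, 0.03]
    - [0, 0, 0.035]
    - [0, 0, 0.035]
  grip: [0.3, 0.3, 0.3, 0.3, 0.3, 0.3, 0.3, 0.3, 0.3, 0.3]

```text
time_s: 7.75
eef_pos: [0.476, -0.0679, 0.1191]
eef_rot: [-0.001, 0.992, -0.124, -0.001]
wrist_force: [4.8, 4.1, -13.1]
opening: 0.642
grasp_force: 66.0
```

```bash
python3 - <<'E'
from h import *
o=readout.get_obs();print(o["time_s"],o["q"][5],o["eef_pos"],o["wrist_force"],o["torque"])
E
```

```text
7.75 1.4279912823533754 [ 0.47595137 -0.06793331  0.11909208] [  4.80027052   4.05072759 -13.13774905] [ 0.63518727 -0.811276    0.15227381]
```

The knob is on the teeth with about 7 N. I keep this pull and ease it clockwise.

play_rows:
  xyz:
    - [0, 0, 0]
    - [0, 0, 0]
    - [0, 0, 0]
    - [0, 0, 0]
    - [0, 0, 0]
    - [0, 0, 0]
    - [0, 0, 0]
    - [0, 0, 0]
    - [0, 0, 0]
    - [0, 0, 0]
  rot:
    - [0, 0, 0.005]
    - [0, 0, 0.01]
    - [0, 0, 0.015]
    - [0, 0, 0.02]
    - [0, 0, 0.025]
    - [0, 0, 0.03]
    - [0, 0, 0.035]
    - [0, 0, 0.035]
    - [0, 0, 0.035]
    - [0, 0, 0.035]
  grip: [0.3, 0.3, 0.3, 0.3, 0.3, 0.3, 0.3, 0.3, 0.3, 0.3]

```text
time_s: 9.0
eef_pos: [0.476, -0.068, 0.1192]
eef_rot: [-0.001, 0.99, -0.141, -0.001]
wrist_force: [4.0, 4.3, -12.1]
opening: 0.641
grasp_force: 66.1
```

play_rows:
  xyz:
    - [0, 0, -0.1]
    - [0, 0, -0.1]
    - [0, 0, -0.1]
    - [0, 0, -0.1]
    - [0, 0, -0.1]
    - [0, 0, -0.1]
    - [0, 0, -0.1]
    - [0, 0, -0.1]
    - [0, 0, -0.1]
    - [0, 0, -0.1]
  rot:
    - [0, 0, 0.005]
    - [0, 0, 0.01]
    - [0, 0, 0.015]
    - [0, 0, 0.02]
    - [0, 0, 0.025]
    - [0, 0, 0.03]
    - [0, 0, 0.035]
    - [0, 0, 0.035]
    - [0, 0, 0.035]
    - [0, 0, 0.035]
  grip: [0.3, 0.3, 0.3, 0.3, 0.3, 0.3, 0.3, 0.3, 0.3, 0.3]

```text
time_s: 10.25
eef_pos: [0.476, -0.068, 0.12]
eef_rot: [-0.001, 0.987, -0.159, -0.001]
wrist_force: [1.7, 5.0, -5.9]
opening: 0.641
grasp_force: 66.9
```

```bash
python3 - <<'E'
from h import *
o=readout.get_obs();print(o["time_s"],o["q"][5],o["eef_pos"],o["wrist_force"],o["torque"])
E
```

```text
10.25 1.4981845342882634 [ 0.47604277 -0.06798949  0.11996582] [ 1.65255632  5.02777157 -5.94956913] [ 0.83040047 -0.32070095  0.03533265]
```

It slipped into a gap: the force fell to 6 N and z rose 0.8 mm. I lift straight up.

play_rows:
  xyz:
    - [0, 0, -0.4]
    - [0, 0, -0.8]
    - [0, 0, -1.2]
    - [0, 0, -1.6]
    - [0, 0, -2]
    - [0, 0, -2.4]
    - [0, 0, -2.7]
    - [0, 0, -3]
    - [0, 0, -3]
    - [0, 0, -3]
  rot:
    - [0, 0, 0]
    - [0, 0, 0]
    - [0, 0, 0]
    - [0, 0, 0]
    - [0, 0, 0]
    - [0, 0, 0]
    - [0, 0, 0]
    - [0, 0, 0]
    - [0, 0, 0]
    - [0, 0, 0]
  grip: [0.3, 0.3, 0.3, 0.3, 0.3, 0.3, 0.3, 0.3, 0.3, 0.3]

```text
time_s: 11.5
eef_pos: [0.476, -0.068, 0.1227]
eef_rot: [-0.001, 0.987, -0.159, -0.001]
wrist_force: [2.9, 4.0, -7.4]
opening: 0.644
grasp_force: 66.6
```

play_rows:
  xyz:
    - [0, 0, -0.4]
    - [0, 0, -0.8]
    - [0, 0, -1.2]
    - [0, 0, -1.6]
    - [0, 0, -1.9]
    - [0, 0, -2.2]
    - [0, 0, -2.4]
    - [0, 0, -2.4]
    - [0, 0, -2.4]
    - [0, 0, -2.4]
  rot:
    - [0, 0, 0]
    - [0, 0, 0]
    - [0, 0, 0]
    - [0, 0, 0]
    - [0, 0, 0]
    - [0, 0, 0]
    - [0, 0, 0]
    - [0, 0, 0]
    - [0, 0, 0]
    - [0, 0, 0]
  grip: [0.3, 0.3, 0.3, 0.3, 0.3, 0.3, 0.3, 0.3, 0.3, 0.3]

```text
time_s: 12.75
eef_pos: [0.476, -0.068, 0.1248]
eef_rot: [-0.001, 0.987, -0.159, -0.001]
wrist_force: [4.5, 4.9, -11.5]
opening: 0.643
grasp_force: 66.2
```

The force rose to 11.5 N at about 9 mm of lift, so the knob is at its stop. I release and retreat straight up.

play_rows:
  xyz:
    - [0, 0, 0]
    - [0, 0, 0]
    - [0, 0, 0]
    - [0, 0, 0]
    - [0, 0, 0]
    - [0, 0, 0]
    - [0, 0, -20]
    - [0, 0, -50]
    - [0, 0, -90]
    - [0, 0, -130]
  rot:
    - [0, 0, 0]
    - [0, 0, 0]
    - [0, 0, 0]
    - [0, 0, 0]
    - [0, 0, 0]
    - [0, 0, 0]
    - [0, 0, 0]
    - [0, 0, 0]
    - [0, 0, 0]
    - [0, 0, 0]
  grip: [0.7, 0.8, 0.9, 1, 1, 1, 1, 1, 1, 1]

```text
time_s: 14.0
eef_pos: [0.4762, -0.0693, 0.2571]
eef_rot: [-0.0, 0.987, -0.159, -0.0]
wrist_force: [1.0, -0.3, 0.5]
opening: 1.002
grasp_force: 0.0
```

```bash
python3 - <<'E'
from h import *
c=vision.camera("side");i=c["color"][165:225,290:360]
t=c["color"][120:260,210:400]
cv2.imwrite("pics/s3.png",np.hstack([cv2.resize(i,(400,343),interpolation=cv2.INTER_CUBIC),cv2.resize(t,(400,343))])[:,:,::-1])
o=readout.get_obs();print(o["time_s"],o["eef_pos"],o["wrist_force"])
E
```

```text
14.05 [ 0.47888599 -0.07021325  0.26305261] [ 1.35665491 -0.24089085  4.7327449 ]
```

View pics/s3.png

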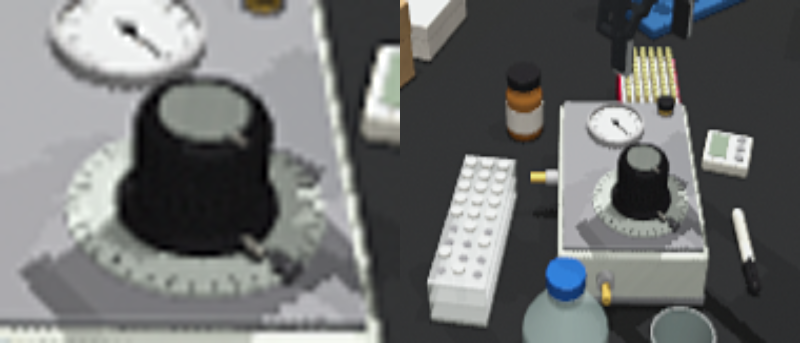

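The picture shows the knob clearly raised, its top at (206,110) against (201,128) before. The pointer line at (250–268, 240–258) meets the tab at (285,267). I'll do a quick numeric check.

```bash
python3 - <<'E'
from h import *
import pickle
S=pickle.load(open("side.pkl","rb"))
for n,u in(("root",(250,243)),("tip",(268,257)),("tab",(285,268))):
    p=px2plane(S,[290+u[0]/5.714,165+u[1]/5.714],.088)[0]-[0.4758,-0.0673,0]
    print(n,np.hypot(*p[:2]),np.degrees(np.arctan2(p[1],p[0])))
c=vision.camera("side");g=cv2.cvtColor(c["color"],cv2.COLOR_RGB2GRAY)[170:197,312:342]
n,l,st,ce=cv2.connectedComponentsWithStats((g>95).astype(np.uint8))
for i in range(1,n):
    if st[i,4]>40: print(st[i],ce[i]+[312,170],[px2plane(c,ce[i]+[312,170],z)[0].round(4) for z in(.126,.135)])
print(world2px(c,[[.4758,-.0673,.126],[.4758,-.0673,.1335],[.4758,-.0673,.135]]))
o=readout.get_obs();print(o["time_s"],o["dq"].round(3))
E
```

```text
root 0.03758630654307188 150.88941620675644
tip 0.04871035366937071 151.61354299648366
tab 0.05801603583284827 152.94594745349337
[  0   0  30  27 391] [328.54219949 177.83375959] [array([ 0.483 , -0.1051,  0.126 ]), array([ 0.4789, -0.0935,  0.135 ])]
[  6  10  16  10 122] [325.2704918  184.03278689] [array([ 0.4803, -0.0781,  0.126 ]), array([ 0.4762, -0.0669,  0.135 ])]
[[325.22394287 186.98218484]
 [325.45153657 184.49259332]
 [325.49734527 183.99153873]]
14.1 [-0.002  0.041  0.068 -0.001 -0.055 -0.001]
```

The knob top matches the full 9 mm of lift (row 184.03, expected 183.99), and the pointer is about 2–4° from the mark. The arm is clear, so I hand in.

```bash
python3 -c "
from bench import ctrl
print(ctrl.hand_in())"
```

```text
the job is handed in; nothing more can be done
None
```

I handed the job in at about 14 s: the knob is pulled out about 9 mm to its stop and released, the pointer is about 2–4° from the marker tab, and I saw nothing around the pump displaced; hand-in returned no verdict.

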